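# Dispense one grinding ball into the catch cup

### The arm

A 6-joint arm with a two-finger parallel gripper is mounted at the origin on the work surface. World frame = base frame: x ahead of the robot, y to its left, z up, the work surface at z = 0. Lengths are in mm, angles in rad, forces in N, time in s.
With the tool pointing down it reaches from about 275 to 1000 mm from the base axis. Payload 8.4 kg.
Tool frame: the origin (TCP) lies at the very end of the fingers, on their centre line; the grasp point (between the pads) lies 19 mm behind it; z points along the fingers, y is the line along which they close (so a half turn about z gives the same grasp; the last joint's range is limited). The gripper opens to 85 mm and grips with 20 to 120 N. Pads are 22 mm wide; open, the fingers measure 114 mm over their backs; the gripper's body (76 mm by 85 mm) begins 54 mm behind the grasp point. The pads swing forward as they close: fully open they stand 13 mm farther back than shut.
Start: joints at [-0.002, 0.353, 1.633, -0, 1.155, -0.002], TCP at [625.002, -0, 231.281] pointing down, gripper open.
Joint ranges: [-2.63, 2.63], [-0.92, 2.1], [0.06, 2.66], [-1.3, 4.44], [0, 2.69], [-3.02, 3.02]. Speed limits (rad/s): [2.22, 2.22, 2.79, 3.14, 3.14, 3.14].

### API

Orientations are given as [roll, pitch, yaw] about the fixed x, y, z axes, in that order (R = Rz(yaw) Ry(pitch) Rx(roll)).
In Python, from rig import telemetry, imaging, r gives the robot as it stands. The module is installed in compiled form; this text tells all that it offers.
- The arm moves only by the tool step_arm, never from a script. Its argument "moves" is a list of rows, each a list of 3 entries, a list of its own where there are three numbers: the turn, a rotation vector about the tool's x, y, z scaled (see below), then the shift along the tool's x, y, z scaled (see below), then the opening, from -1 (shut) to 1 (fully open). A call has 1 to 8 rows; each row is the pose to reach, as a shift and turn from the pose commanded when the call began, along the tool's axes at that moment; what a row does not reach only later rows make up. The controller multiplies each number of a shift by 200 mm and each number of a turn by 45 degrees. A row lasts 1/10 s, in which the tool goes at most 50 mm and 8.59 degrees, less where a joint would pass 70% of its speed; a pose out of reach is approached as far as the arm can. A call with a number of a shift or a turn outside -1 to 1 is refused whole. A call with a gripper value outside its range is refused whole. The fingers move at their own pace and stop on an object; "squeeze" is the grip in N (left out, the last holds). Time passes only in rows, so rows that repeat a pose let the fingers close. It gives the time, the measured TCP pose, the force, the opening and the grip force at its end, in the units of the state.
- telemetry.sense(): the state, without advancing time (a new reading comes with each control period).
- imaging.grab_frame(name): name is "scene" or "side" or "wrist"; returns the picture (420x560x3 uint8, red, green, blue); there is no depth.
- imaging.calibration(name): a dict with "fx", "fy", "cx", "cy" (pixels), "cam_to_world" (4x4, takes a point from camera to world coordinates). Camera axes: x right, y up, looking along -z (the intrinsics and any distortion apply to the point x, -y, -z); pixel columns grow to the right and rows downward; lengths in mm; the calibration is good to about 2 mm. A picture is of the moment at which its call begins: read the wrist's pose just before it. calibration takes no time and is no camera call; for the wrist camera it gives the pose at the moment of the call.
- r.sign_off(): hands the job in; it is judged then, once.
Trained networks look in the newest picture that a camera, given by its name, has taken for a name from the list of things; names that differ only in an ending like _2 or _b are one class to them, and where a whole thing is asked for, a point or a joint stands for the part that bears it (a point fixed in the world has none). Each returns a list of dicts, best first, with "conf" (0 to 1); they miss things now and then, are a little off and sometimes report something else, mostly with a low value. They report only what shows in the picture. A call takes as long as a camera call. They do not tell look-alikes from the thing itself.
- imaging.recognise(camera, name): "extent" ([left, top, width, height] in pixels, round what is visible of it).
- imaging.mark_of(camera, name): "xy" ([column, row] in pixels: a listed point, or the origin of a listed thing).
The state is a dict: "clock": time; "qpos": joint angles; "qvel": joint speeds; "joint_efforts": joint torques, N m; "eef_pos": TCP position; "tcp_rot": TCP orientation; "contact_force": force on the tool from outside, world axes, zero at the start; "wrist_torque": the same for the moment, N m; "opening": opening from 0.0 (shut) to 1.0 (fully open); "grasp_force": force on a finger pad.
Only numpy, scipy, OpenCV 4.12 (cv2) and the standard library are available. Lean on these libraries where they do the work, as an engineer would, in place of code of your own. Each camera call takes 0.05 s, during which the arm holds its last target. There are 200 camera calls.

### The job

Lift the steel catch cup off its hook and stand it upright on the counter under the dispenser's chute, then pull the sprung slide knob out to its stop so that one grinding ball drops into the cup, without wrenching the knob. Ease the knob back until the slide is fully home instead of letting it snap, dispense one ball only, and leave the cup standing under the chute and the other things undisturbed.

Things in the scene. Friction and masses are not known exactly. Their poses are not given: they have to be found in the camera images.
- dispenser: Grey-white ball dispenser, fixed. Origin on the counter; x to its back, y to the chute side. Housing x -49..104, y +-34, 125-157 mm high; ball tube and round hopper head (160 mm wide, centre x 20 mm, 236-296 mm high) above. The head overhangs the knob: no room for a gripper pointing straight down; lean it back about 25 deg, fingers pointing to +x and down. Sideways steel chute at x -39..-5 mm.
- drop (a point): Point on the counter below the open hole in the chute's end (dispenser x -22, y +94 mm): cup axis within 12 mm of it catches the ball. Chute end: y to +108 mm, 67 to 108 mm high. Bring the cup in level from the +y side: its rim (50 mm high) passes under the chute, its handle does not, so keep the handle towards +y.
- knob (a point): Centre of the slide's black pull knob: 18 mm thick along x, 28 mm wide (y), 28 mm high, on a 10 mm stem, 140 mm above the counter; moves with the slide. Home: dispenser x -77, y 0 mm, with 19 mm of free stem before the housing. Axes as the dispenser's; pulls out along -x.
- slide (a joint): Travel of the sprung slide in m: 0 fully home, growing as the knob is pulled out; hard stop near 0.042. A spring pulls it home, about 4 N at home and 10 N at the stop; the ball drops only at the stop.
- bush (a joint): Give of the rubber bush that holds the knob on its stem, in m: 0 unloaded, grows by 1 mm for each 7 N of outward pull on the knob. Keep the pull under about 30 N.
- catch_cup: Round steel cup, 64 mm across, 50 mm high, wall 2.5 mm, 130 g. Origin: centre of its underside; x towards its handle, a flat upright tab 34 mm wide (y), 6 mm thick, centred at x +42 mm, 15 to 110 mm high, with a window 18 mm wide, 74 to 98 mm high. Hangs by the window on one of three hooks, handle towards the rail, underside 55 mm above the counter.
- cup_handle (a point): Centre of the handle tab's upper part (cup x +42, z +88 mm), a good place to pinch it across its 34 mm width; axes as the cup's.
- hook_rail: Aluminium stand, fixed, 330 mm long (y), 165 mm high. Origin on the counter below the upper bar's front face, x to its back. Three 6 mm hooks at y -105, 0, 105 mm stick out 29 mm to -x, 150 mm high, tips turned up 6 mm: raise a hanging thing 8 to 16 mm, then draw it off along -x by 25 mm or more. A bumper bar (75-91 mm high) stands 16 mm ahead of the upper bar.
- ball0_center (a point): Steel grinding ball, 20 mm, in the slide's pocket: the one that will drop. This point is its centre.
- ball1_center (a point): Second ball, 20 mm, in the tube above; stays in the dispenser.
- ball2_center (a point): Third ball, 20 mm, above it; stays in the dispenser.
- tube_opener: Bystander: grey plastic tube opener hanging on another hook by a like windowed tab (34 mm wide), no cup below. Origin 42 mm in front of the tab, 55 mm above the counter.
- scoop: Bystander: small steel scoop with a square 45 mm bowl, hanging on another hook by a like tab. Origin 42 mm in front of the tab, 55 mm above the counter.
- canister: Bystander: white canister with a ridged lid, 100 mm across, 127 mm high; origin under its centre.
- sample_cup0: Bystander: empty clear plastic sample cup, 56 mm across, 60 mm high, standing beside the dispenser, on the side away from the chute; origin under its centre.
- sample_cup1: Bystander: empty clear plastic sample cup, 56 mm across, 60 mm high, standing just behind the hook rail; origin under its centre.
- sample_cup2: Bystander: empty clear plastic sample cup, 56 mm across, 60 mm high, standing farther behind the hook rail; origin under its centre.
Mind the look-alikes: they are no part of the job. What is shaped like the catch_cup but red is not meant.

How it is judged (in metres and radians):
On the way, in this order (a step that is already met when the one before it is completed fails the run):
1. the catch cup stands upright under the chute, with the slide home and no ball dispensed yet (horizontal distance between catch_cup and drop below 0.025 m and height (world z) of catch_cup below 0.006 m and angle between catch_cup's own z axis and vertical below 0.1 rad and linear speed of catch_cup below 0.02 m/s and value of joint slide below 0.004 m and z of ball0_center in the frame of dispenser above 0.125 m), for 0.2 s.
2. the slide is pulled out to its stop (value of joint slide above 0.04 m), for 0.2 s.
At the end, for the whole second after the job is handed in: The catch cup stands still and upright (within 0.1 rad) on the counter, its axis within 25 mm of the drop point, with the first ball inside it; the slide is home (within 3 mm) and the other two balls are still in the dispenser (horizontal distance between catch_cup and drop below 0.025 m and height (world z) of catch_cup below 0.006 m and angle between catch_cup's own z axis and vertical below 0.1 rad and linear speed of catch_cup below 0.02 m/s and value of joint slide below 0.003 m and horizontal distance between ball0_center and catch_cup below 0.028 m and z of ball0_center in the frame of catch_cup between 0 and 0.04 m and z of each of ball1_center, ball2_center in the frame of dispenser above 0.125 m); the robot touches nothing.
It fails at once if the slide snaps back faster than 0.4 m/s (velocity of joint slide below -0.4 m/s).
It fails at once if a bystander (tube opener, scoop, canister, sample cups) moves more than 40 mm (distance of any of tube_opener, scoop, canister, sample_cup0, sample_cup1, sample_cup2 from where it was at the start of the episode above 0.04 m).
It fails at once if the knob is wrenched: pulled with more than about 31 N, so that its bush gives more than 4.5 mm (value of joint bush above 0.0045 m).
It also fails if it takes over 70 s, if anything falls off the work surface, if the arm or the gripper's body presses on something with over 40 N, if the wrist force passes 120 N, or if a joint passes its speed limit or range.

## Working session

There is one attempt and no reset: what is moved stays moved. The work goes in short steps, Python scripts to look and compute and a tool call to move; the robot and the scene stay as the last step left them, time stands still between calls to the robot, and variables do not carry over. Pictures are saved under pics/ and viewed, at most 10 in all, crops included, and the job is handed in when it is done.

Besides the shell and the picture viewer there is one more tool, called after ">>>" by a JSON object that holds its "name" and its "arguments". step_arm: Moves the arm, as the interface text tells. Its arguments: {"type":"object","properties":{"moves":{"type":"array"},"squeeze":{"type":"number"}},"required":["moves"]}

```bash
mkdir -p pics
cat > h.py <<'E'
import numpy as np, cv2
from rig import telemetry, imaging, r
from scipy.spatial.transform import Rotation as R
def ray(c,xy):
    T=np.array(c["cam_to_world"]); d=np.array([(xy[0]-c["cx"])/c["fx"],-(xy[1]-c["cy"])/c["fy"],-1.0])
    d=T[:3,:3]@d; return T[:3,3],d/np.linalg.norm(d)
def tri(rays):
    A=np.zeros((3,3));b=np.zeros(3)
    for o,d in rays:
        P=np.eye(3)-np.outer(d,d);A+=P;b+=P@o
    x=np.linalg.solve(A,b)
    return x,[float(np.linalg.norm((np.eye(3)-np.outer(d,d))@(x-o))) for o,d in rays]
def atz(c,xy,z):
    o,d=ray(c,xy);return o+d*(z-o[2])/d[2]
def proj(c,p):
    T=np.array(c["cam_to_world"]);q=T[:3,:3].T@(np.array(p)-T[:3,3])
    return np.array([c["cx"]+c["fx"]*q[0]/-q[2],c["cy"]+c["fy"]*q[1]/q[2]])
def save(name,fn):
    im=imaging.grab_frame(name);cv2.imwrite("pics/"+fn,im[:,:,::-1]);return im
E
python3 - <<'E'
from h import *
s=telemetry.sense();print({k:np.round(v,3).tolist() for k,v in s.items()})
ims=[save(n,n+"0.png") for n in("scene","side","wrist")]
cv2.imwrite("pics/both.png",cv2.resize(np.hstack(ims[:2])[:,:,::-1],(800,300),interpolation=cv2.INTER_AREA))
for n in("scene","side","wrist"):
    c=imaging.calibration(n);print(n,{k:np.round(v,3).tolist() for k,v in c.items()})
    for t in["dispenser","drop","knob","catch_cup","cup_handle","hook_rail","tube_opener","scoop","canister","sample_cup0"]:
        print(t,[(np.round(m["xy"]).tolist(),round(m["conf"],2)) for m in imaging.mark_of(n,t)[:3]])
E
```

```text
{'clock': 0.0, 'qpos': [-0.002, 0.354, 1.634, -0.0, 1.155, -0.002], 'qvel': [-0.0, -0.0, -0.001, 0.0, 0.001, -0.0], 'joint_efforts': [-0.002, -60.524, -34.206, -0.0, 0.009, 0.0], 'eef_pos': [624.493, -0.024, 230.551], 'tcp_rot': [-3.14, 0.0, 1.571], 'contact_force': [-1.158, -0.251, 0.18], 'wrist_torque': [0.062, 0.0, 0.019], 'grasp_force': 0.0, 'opening': 1.001}
scene {'fx': 420.678, 'fy': 420.678, 'cx': 271.146, 'cy': 205.976, 'cam_to_world': [[0.784, -0.43, 0.449, 1183.154], [0.621, 0.548, -0.56, -703.535], [-0.005, 0.718, 0.696, 1027.965], [0.0, 0.0, 0.0, 1.0]]}
dispenser [([186.0, 288.0], 0.64), ([270.0, 193.0], 0.31)]
drop []
knob []
catch_cup [([294.0, 163.0], 0.54), ([292.0, 151.0], 0.54)]
cup_handle [([293.0, 162.0], 0.73), ([336.0, 207.0], 0.52), ([303.0, 144.0], 0.51)]
hook_rail [([300.0, 192.0], 0.66)]
tube_opener []
scoop []
canister [([309.0, 250.0], 0.64)]
sample_cup0 [([335.0, 206.0], 0.76), ([305.0, 198.0], 0.68), ([152.0, 262.0], 0.51)]
side {'fx': 405.445, 'fy': 405.445, 'cx': 273.521, 'cy': 210.486, 'cam_to_world': [[-0.972, 0.181, -0.152, 422.364], [-0.236, -0.72
[... 215 characters left out ...]
2.0], 0.95)]
cup_handle [([338.0, 379.0], 0.85), ([276.0, 304.0], 0.61)]
hook_rail [([267.0, 294.0], 0.75)]
tube_opener [([293.0, 252.0], 0.77)]
scoop []
canister [([220.0, 231.0], 0.65), ([309.0, 171.0], 0.28)]
sample_cup0 [([249.0, 294.0], 0.91), ([212.0, 296.0], 0.85), ([352.0, 173.0], 0.59)]
wrist {'fx': 332.582, 'fy': 332.582, 'cx': 272.239, 'cy': 203.819, 'cam_to_world': [[1.0, 0.0, -0.001, 624.25], [-0.0, 0.947, 0.322, 82.749], [0.001, -0.322, 0.947, 374.722], [0.0, 0.0, 0.0, 1.0]]}
dispenser [([215.0, 368.0], 0.61)]
drop []
knob []
catch_cup []
cup_handle [([150.0, 52.0], 0.67)]
hook_rail []
tube_opener [([146.0, 53.0], 0.81)]
scoop []
canister [([381.0, 130.0], 0.56)]
sample_cup0 []
```

View pics/scene0.png

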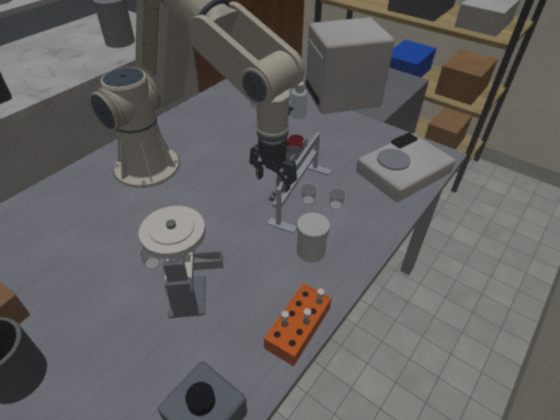

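View pics/side0.png

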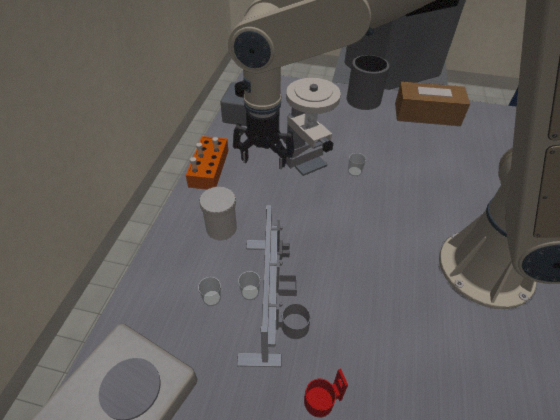

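The scene shows the dispenser at (172,235) and the rail behind the gripper at (295,185). In the side view, the steel catch cup hangs on the +y hook at about (295,320), the scoop is at (287,287) and the opener at (285,248). The red look-alike stands on the counter at (320,398). The dispenser's knob is at (328,147) and the chute is near (295,160).

Run:
```python
from h import *
c=imaging.calibration("side");s=imaging.calibration("scene")
for n,xy,z in[("disp",(310,170),0),("drop",(293,179),0),("knob",(328,147),140),("cuprim",(295,315),105),("rail",(267,294),0),("railtop A",(270,209),165),("railtop B",(265,348),165),("footA",(258,243),0),("footB",(259,360),0),("head",(313,91),296),("redcup",(320,402),0),("can",(221,230),0),("s0",(355,170),0)]:
    print(n,atz(c,xy,z).round())
for n,xy,z in[("head",(172,228),296),("railtopN",(279,193),165),("railtopF",(320,137),165),("can",(312,252),0),("disp",(186,288),0)]:print("scene",n,atz(s,xy,z).round())
```

```text
disp [ 536. -275.    0.]
drop [ 582. -218.    0.]
knob [ 484. -236.  140.]
cuprim [471. 316. 105.]
rail [560. 220.   0.]
railtop A [588.  75. 165.]
railtop B [510. 429. 165.]
footA [625.  66.   0.]
footB [535. 392.   0.]
head [ 550. -279.  296.]
redcup [383. 449.   0.]
can [743.  46.  -0.]
s0 [ 388. -312.    0.]
scene head [ 573. -319.  296.]
scene railtopN [611.  50. 165.]
scene railtopF [545. 373. 165.]
scene can [751.  40.   0.]
scene disp [ 539. -300.    0.]
```

>>> {"name": "step_arm", "arguments": {"moves": [[[0,0,1],[0.75,-0.5,-0.35],1],[[0,0,1],[0.75,-0.5,-0.35],1],[[0,0,1],[0.75,-0.5,-0.35],1],[[0,0,1],[0.75,-0.5,-0.35],1],[[0,0,1],[0.75,-0.5,-0.35],1],[[0,0,1],[0.75,-0.5,-0.35],1],[[0,0,1],[0.75,-0.5,-0.35],1]]}}

```text
clock: 2.35
eef_pos: [524.8, 150.4, 301.6]
tcp_rot: [3.141, -0.0, 0.786]
contact_force: [-0.8, 0.1, 0.4]
opening: 1.005
grasp_force: 0.0
```

>>> {"name": "step_arm", "arguments": {"moves": [[[0,0,0.75],[0.2,-0.65,0],1],[[0,0,0.75],[0.2,-0.65,0],1],[[0,0,0.75],[0.2,-0.65,0],1],[[0,0,0.75],[0.2,-0.65,0],1],[[0,0,0.75],[0.2,-0.65,0],1],[[0,0,0.75],[0.2,-0.65,0],1]]}}

```text
clock: 2.95
eef_pos: [461.6, 269.8, 301.2]
tcp_rot: [3.141, 0.0, 0.2]
contact_force: [-0.5, 0.4, -0.7]
opening: 1.003
grasp_force: 0.0
```

```bash
cat > look.py <<'E'
from h import *
import json,sys
# usage: look.py tag cams names...
tag,cams,names=sys.argv[1],sys.argv[2].split(","),sys.argv[3].split(",")
try: D=json.load(open("rays.json"))
except: D={}
for n in cams:
    c=imaging.calibration(n);save(n,f"{n}_{tag}.png")
    D[f"{n}_{tag}_cal"]={k:np.array(v).tolist() for k,v in c.items()}
    for t in names:
        L=[(np.round(m["xy"],1).tolist(),round(m["conf"],2)) for m in imaging.mark_of(n,t)[:3]];print(n,t,L)
        D[f"{n}_{tag}_{t}"]=L
json.dump(D,open("rays.json","w"))
s=telemetry.sense();print(s["clock"],np.round(s["eef_pos"],1),np.round(s["tcp_rot"],3))
E
python3 look.py a wrist,side,scene catch_cup,cup_handle,hook_rail,scoop,tube_opener
```

```text
wrist catch_cup [([132.6, 184.1], 0.93), ([231.8, 147.7], 0.65), ([329.2, 45.7], 0.24)]
wrist cup_handle [([218.5, 121.6], 0.82), ([116.7, 233.0], 0.67)]
wrist hook_rail [([318.8, 91.8], 0.76)]
wrist scoop [([319.6, 151.2], 0.94)]
wrist tube_opener [([420.0, 144.6], 0.59)]
side catch_cup [([295.4, 327.1], 0.79), ([292.0, 285.9], 0.74), ([314.8, 402.4], 0.72)]
side cup_handle [([273.7, 307.8], 0.86), ([337.8, 381.6], 0.65)]
side hook_rail [([266.3, 296.7], 0.77)]
side scoop [([289.2, 286.7], 0.66), ([212.7, 297.6], 0.19)]
side tube_opener [([292.9, 250.0], 0.81)]
scene catch_cup [([294.5, 160.6], 0.61), ([292.7, 148.7], 0.52)]
scene cup_handle [([284.9, 128.9], 0.79), ([302.9, 142.2], 0.67)]
scene hook_rail [([296.6, 193.1], 0.76)]
scene scoop [([280.9, 177.6], 0.62)]
scene tube_opener [([269.0, 194.3], 0.4)]
3.85 [461.4 270.2 301.3] [-3.142 -0.     0.196]
```

View pics/wrist_a.png

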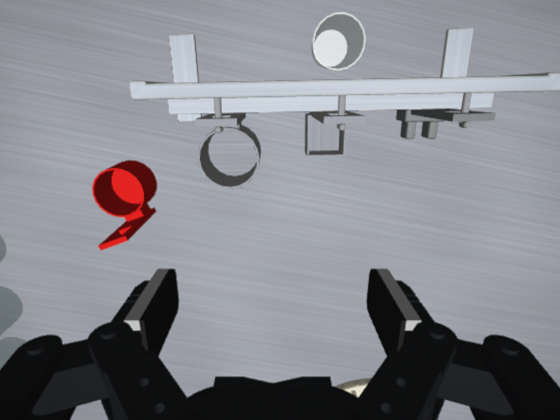

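The wrist view shows the catch cup's rim at (231,157) with its handle tab at (220,118). The scoop is at (325,135), the opener at (437,120), and the red cup is separate at (127,185).

Run:
```python
from h import *
import json
D=json.load(open("rays.json"))
w,s,c=[D[k+"_a_cal"] for k in("wrist","side","scene")]
for n,a,b in[("handle",(218.5,121.6),(273.7,307.8)),("cup",(231.8,147.7),(295.4,327.1)),("rail",(318.8,91.8),(266.3,296.7)),("scoop",(319.6,151.2),(289.2,286.7)),("opener",(420,144.6),(292.9,250))]:
    x,e=tri([ray(w,a),ray(s,b)]);print(n,x.round(1),np.round(e,1),proj(c,x).round())
print("bar",atz(w,(131,83),165).round(),atz(w,(560,75),165).round(),"tips",[atz(w,p,156).round(1) for p in((219,129),(341,126),(464,124))],"rimc",[atz(w,p,105).round(1) for p in((231,155),(200,155),(262,155))],
 "lowerbar",[atz(w,p,91).round(1) for p in((170,116),(493,106))])
```

```text
handle [512.  328.8 144.1] [4.4 4.4] [305. 144.]
cup [468.9 319.3  53.2] [2.2 2.2] [293. 161.]
rail [555.9 229.3   3.2] [3.1 3.1] [297. 194.]
scoop [496.  224.6  72.1] [6.7 6.7] [283. 173.]
opener [518.  103.   50.5] [0.2 0.2] [267. 198.]
bar [526. 397. 165.] [599.  67. 165.] tips [array([503.2, 324.4, 156. ]), array([526.2, 223.3, 156. ]), array([548.5, 121.5, 156. ])] rimc [array([472.8, 315.2, 105. ]), array([466.5, 346.4, 105. ]), array([479.1, 284. , 105. ])] lowerbar [array([497.4, 384.4,  91. ]), array([572.7,  62.2,  91. ])]
```

>>> {"name": "step_arm", "arguments": {"moves": [[[0,0,-0.028],[0.3,-0.23,0.45],1],[[0,0,-0.028],[0.3,-0.23,0.45],1],[[0,0,-0.028],[0.3,-0.23,0.45],1],[[0,0,-0.028],[0.3,-0.23,0.45],1],[[0,0,-0.028],[0.3,-0.23,0.45],1]]}}

```text
clock: 4.35
eef_pos: [511.0, 326.7, 211.9]
tcp_rot: [3.141, 0.001, 0.219]
contact_force: [0.0, 0.8, 0.3]
opening: 0.998
grasp_force: 0.0
```

```bash
python3 look.py b wrist catch_cup,cup_handle
python3 - <<'E'
from h import *
import json
D=json.load(open("rays.json"))
b=D["wrist_b_cal"]
for p in((512,327,143),(470.5,317.5,55),(470.5,317.5,105),(512,327,165)):print(p,proj(b,p).round())
E
```

```text
wrist catch_cup [([145.4, 250.0], 0.78), ([275.4, 224.3], 0.74), ([381.1, 227.9], 0.7)]
wrist cup_handle [([272.9, 219.4], 0.75)]
4.5 [511.4 326.8 213.2] [-3.141e+00 -2.000e-03  2.180e-01]
(512, 327, 143) [272. 216.]
(470.5, 317.5, 55) [272. 225.]
(470.5, 317.5, 105) [272. 248.]
(512, 327, 165) [272. 229.]
```

View pics/wrist_b.png

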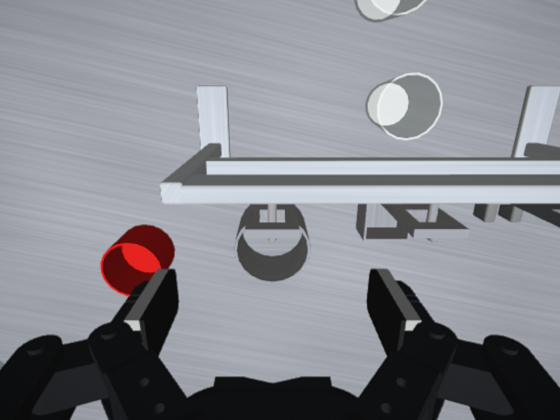

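>>> {"name": "step_arm", "arguments": {"moves": [[[0,0,0],[0,0,0.2],0.5],[[0,0,0],[0,0,0.35],0.3],[[0,0,0],[0,0,0.45],0.2],[[0,0,0],[0,0,0.45],0.2],[[0,0,0],[0,0,0.45],0.2]]}}

```text
clock: 5.0
eef_pos: [511.7, 327.1, 122.8]
tcp_rot: [-3.141, -0.001, 0.218]
contact_force: [0.5, -0.4, -0.2]
opening: 0.604
grasp_force: 0.0
```

>>> {"name": "step_arm", "arguments": {"moves": [[[0,0,0],[0,0,0],-1],[[0,0,0],[0,0,0],-1],[[0,0,0],[0,0,0],-1],[[0,0,0],[0,0,0],-1],[[0,0,0],[0,0,0],-1],[[0,0,0],[0,0,0],-1],[[0,0,0],[0,0,0],-1],[[0,0,0],[0,0,0],-1]], "squeeze": 50}}

```text
clock: 5.8
eef_pos: [512.2, 327.7, 123.2]
tcp_rot: [-3.14, -0.003, 0.218]
contact_force: [-1.2, 0.5, 7.8]
opening: 0.389
grasp_force: 49.2
```

>>> {"name": "step_arm", "arguments": {"moves": [[[0,0,0],[0,0,-0.03],-1],[[0,0,0],[0,0,-0.06],-1],[[0,0,0],[0,0,-0.06],-1],[[0,0,0],[0,0,-0.06],-1]]}}

```text
clock: 6.2
eef_pos: [511.3, 327.1, 133.5]
tcp_rot: [-3.141, -0.0, 0.218]
contact_force: [0.1, 0.1, -1.8]
opening: 0.388
grasp_force: 49.7
```

>>> {"name": "step_arm", "arguments": {"moves": [[[0,0,0],[-0.04,0,0],-1],[[0,0,0],[-0.08,0,0],-1],[[0,0,0],[-0.12,0,0],-1],[[0,0,0],[-0.16,0,0],-1],[[0,0,0],[-0.2,0,0],-1],[[0,0,0],[-0.3,0,0],-1],[[0,0,0],[-0.4,0,0],-1],[[0,0,0],[-0.4,0,0],-1]]}}

```text
clock: 7.0
eef_pos: [430.4, 308.7, 133.0]
tcp_rot: [3.141, 0.002, 0.219]
contact_force: [0.3, 0.2, -1.4]
opening: 0.391
grasp_force: 49.7
```

>>> {"name": "step_arm", "arguments": {"moves": [[[0,0,0],[0,0,-0.25],-1],[[0,0,-0.2],[-0.1,0.2,-0.5],-1],[[0,0,-0.5],[-0.2,0.5,-0.75],-1],[[0,0,-1],[-0.2,0.9,-0.75],-1],[[0,0,-1],[-0.2,0.9,-0.75],-1],[[0,0,-1],[-0.2,0.9,-0.75],-1],[[0,0,-1],[-0.2,0.9,-0.75],-1],[[0,0,-1],[-0.2,0.9,-0.75],-1]]}}

```text
clock: 7.8
eef_pos: [433.7, 124.6, 283.9]
tcp_rot: [3.141, -0.001, 1.003]
contact_force: [0.1, -0.3, -1.3]
opening: 0.39
grasp_force: 50.8
```

>>> {"name": "step_arm", "arguments": {"moves": [[[0,0,-0.72],[-0.52,0.72,0],-1],[[0,0,-0.72],[-0.52,0.72,0],-1],[[0,0,-0.72],[-0.52,0.72,0],-1],[[0,0,-0.72],[-0.52,0.72,0],-1],[[0,0,-0.72],[-0.52,0.72,0],-1],[[0,0,-0.72],[-0.52,0.72,0],-1]]}}

```text
clock: 8.4
eef_pos: [499.2, -40.4, 282.8]
tcp_rot: [-3.141, -0.0, 1.566]
contact_force: [-1.7, 0.8, -0.5]
opening: 0.393
grasp_force: 50.9
```

```bash
python3 look.py c wrist,side,scene dispenser,drop,knob,catch_cup,cup_handle,sample_cup0
```

```text
wrist dispenser []
wrist drop []
wrist knob [([260.7, 365.6], 0.72), ([270.9, 300.2], 0.7)]
wrist catch_cup [([274.0, 279.3], 0.98)]
wrist cup_handle [([273.7, 298.4], 0.87)]
wrist sample_cup0 []
side dispenser [([309.6, 168.2], 0.62), ([353.5, 171.7], 0.49)]
side drop [([291.1, 177.4], 0.6)]
side knob []
side catch_cup [([318.8, 159.8], 0.72), ([213.0, 296.5], 0.34)]
side cup_handle [([318.0, 142.6], 0.94)]
side sample_cup0 [([251.9, 293.4], 0.96), ([211.6, 299.2], 0.82), ([354.1, 172.2], 0.53)]
scene dispenser [([187.6, 285.4], 0.7)]
scene drop []
scene knob []
scene catch_cup [([221.7, 190.2], 0.89), ([293.2, 149.6], 0.74)]
scene cup_handle [([229.9, 156.4], 0.9), ([284.1, 130.0], 0.77)]
scene sample_cup0 [([334.0, 205.0], 0.78), ([306.6, 198.6], 0.75), ([155.8, 261.9], 0.47)]
9.45 [498.7 -39.8 283.3] [-3.142 -0.     1.569]
```

View pics/wrist_c.png

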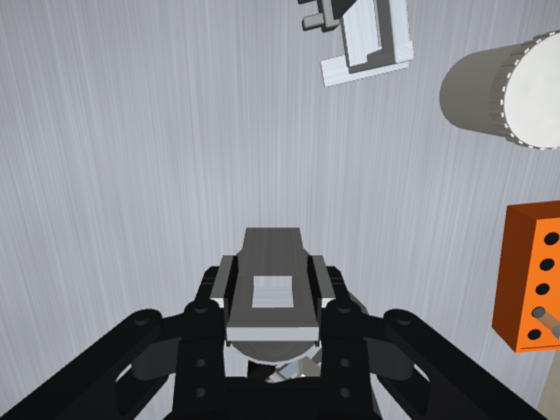

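The wrist camera looks back over the gripper. The cup is held level by its tab, with the window at (273,290), and the dispenser is hidden. I'll turn so that the camera faces it.

>>> {"name": "step_arm", "arguments": {"moves": [[[0,0,1],[-0.45,-0.25,-0.3],-1],[[0,0,1],[-0.45,-0.25,-0.3],-1],[[0,0,1],[-0.45,-0.25,-0.3],-1],[[0,0,1],[-0.45,-0.25,-0.3],-1],[[0,0,1],[-0.45,-0.25,-0.3],-1],[[0,0,1],[-0.45,-0.25,-0.3],-1]]}}

```text
clock: 10.05
eef_pos: [448.4, -130.0, 343.5]
tcp_rot: [3.141, -0.0, 0.778]
contact_force: [-0.5, 0.0, -1.1]
opening: 0.389
grasp_force: 51.0
```

>>> {"name": "step_arm", "arguments": {"moves": [[[0,0,1],[0,0,0],-1],[[0,0,1],[0,0,0],-1],[[0,0,1],[0,0,0],-1],[[0,0,1],[0,0,0],-1],[[0,0,1],[0,0,0],-1],[[0,0,1],[0,0,0],-1]]}}

```text
clock: 10.65
eef_pos: [448.5, -129.7, 343.3]
tcp_rot: [3.142, -0.0, -0.007]
contact_force: [-0.1, 0.1, -1.5]
opening: 0.386
grasp_force: 51.0
```

```bash
python3 look.py d wrist,side,scene dispenser,drop,knob,catch_cup,cup_handle,sample_cup0
```

```text
wrist dispenser [([392.8, 83.0], 0.76)]
wrist drop []
wrist knob []
wrist catch_cup []
wrist cup_handle [([272.7, 299.7], 0.89)]
wrist sample_cup0 [([384.9, 188.7], 0.83)]
side dispenser [([307.6, 168.4], 0.57), ([346.6, 104.7], 0.43)]
side drop [([289.7, 178.8], 0.76)]
side knob [([330.1, 146.8], 0.6)]
side catch_cup [([358.4, 134.9], 0.96), ([316.7, 401.5], 0.85)]
side cup_handle [([343.8, 104.7], 0.9)]
side sample_cup0 [([211.4, 296.3], 0.9), ([355.9, 172.2], 0.72), ([311.0, 170.3], 0.7)]
scene dispenser [([187.1, 286.6], 0.94)]
scene drop []
scene knob []
scene catch_cup [([291.6, 150.6], 0.85), ([184.5, 168.7], 0.59)]
scene cup_handle [([286.4, 131.2], 0.79), ([188.7, 149.1], 0.61)]
scene sample_cup0 [([307.0, 198.1], 0.75), ([334.9, 204.5], 0.54)]
11.7 [ 448.5 -129.7  343.3] [ 3.142e+00 -0.000e+00 -2.000e-03]
```

View pics/wrist_d.png

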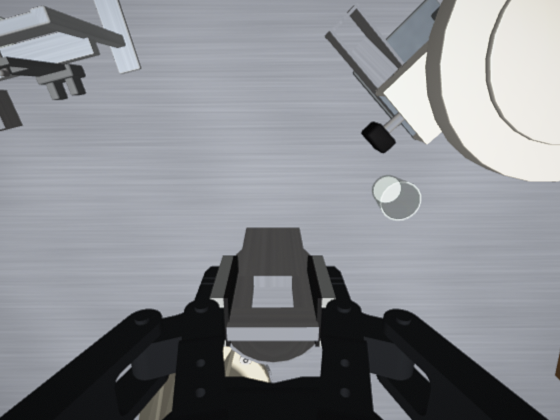

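The dispenser is turned. The knob is at (379,136), its stem enters the housing at about (403,117), the chute end runs from (328,35) to (352,8), and sample_cup0 is at (388,190).

Run:
```python
from h import *
import json
D=json.load(open("rays.json"))
w,s,c=[D[k+"_d_cal"] for k in("wrist","side","scene")]
im=cv2.imread("pics/wrist_d.png");cv2.imwrite("pics/crop.png",np.vstack([cv2.resize(im[0:200,290:560],None,fx=2.9,fy=2.9,interpolation=cv2.INTER_CUBIC)]))
s2=D["side_d_cal"]
print("disp",tri([ray(w,(392.8,83)),ray(s,(309,168.6)),ray(c,(187,286.5))]))
x,e=tri([ray(w,(379,136)),ray(s,(329.5,147))]);print("knob",x,e)
a=atz(w,(379,136),140);b=atz(w,(401,119),140);print(a,b,np.arctan2(*(b-a)[1::-1]))
print("drop",atz(s,(290.5,178.5),0))
for p in((330,35),(351,9)):print("chute end",atz(w,p,108))
print("samp",atz(w,(387,190),0))
```

```text
disp (array([ 539.05850871, -293.71077974,   -4.94628729]), [4.2854668285106765, 5.59770756784646, 4.124842624733424])
knob [ 482.59375938 -242.4800325   134.73049711] [2.8985593358146864, 2.898559335814677]
[ 486.12217913 -240.03893118  140.        ] [ 502.98330823 -260.70236922  140.        ] -0.8863820105840622
drop [ 590.96226336 -217.9358105     0.        ]
chute end [ 584.79172898 -190.0927831   108.        ]
chute end [ 608.14879626 -210.02362248  108.        ]
samp [ 386.75002404 -304.26813872    0.        ]
```

View pics/crop.png

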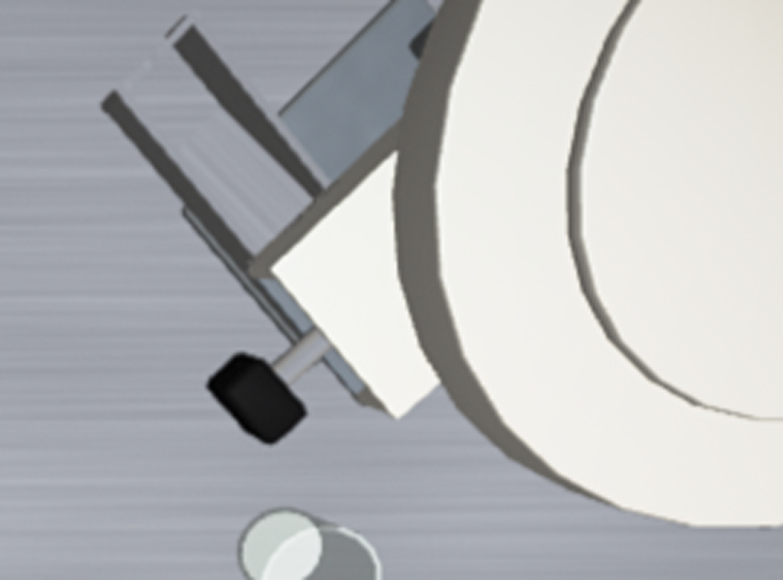

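```bash
cat > fit.py <<'E'
from h import *
import json
from scipy.optimize import least_squares
D=json.load(open("rays.json"))
w,s,c=[D[k+"_d_cal"] for k in("wrist","side","scene")]
q=lambda u,v:(290+u/2.9,v/2.9)
F=[(w,q(104,104),(-39,108,108),1),(w,q(188,17),(-5,108,108),1),(w,q(271,267),(-49,34,157),1),(w,q(398,418),(-49,-34,157),1),(w,q(256,398),(-77,0,142),1),
(s,(290.5,178.5),(-22,94,0),.5),(s,(309,169),(0,0,0),.4),(c,(187,286.3),(0,0,0),.4),(w,(392.8,83),(0,0,0),.4),(s,(329.5,147),(-77,0,140),.7)]
def pt(p,l):
    C,S=np.cos(p[2]),np.sin(p[2]);return np.array([p[0]+C*l[0]-S*l[1],p[1]+S*l[0]+C*l[1],l[2]])
res=lambda p:np.concatenate([k*(proj(a,pt(p,l))-xy) for a,xy,l,k in F])
o=least_squares(res,[540,-290,-.85],loss="soft_l1",x_scale=[10,10,.1]);p=o.x
if __name__=="__main__":
    print(p.round(3));print(res(p).reshape(-1,2).round(1).tolist())
    for n,l in(("drop",(-22,94,0)),("knob",(-77,0,140))):print(n,pt(p,l).round(1))
E
python3 fit.py
```

```text
[ 539.153 -293.113   -0.774]
[[2.8, -3.0], [-1.3, -0.2], [-0.5, 1.4], [0.2, -0.3], [0.4, 1.0], [0.0, 0.8], [0.4, -1.1], [0.3, 0.1], [-1.0, 0.3], [-1.0, -0.5]]
drop [ 589.1 -210.5    0. ]
knob [ 484.1 -239.3  140. ]
```

Run:
```python
from h import *
import json
D=json.load(open("rays.json"))
for t in "cd":
    w,s,c=[D[k+"_%s_cal"%t] for k in("wrist","side","scene")]
    P={"c":((274,279.3),(318.8,159.8),(221.7,190.2),(273.7,298.4),(318,142.6),(229.9,156.4)),"d":((None),(358.4,134.9),(184.5,168.7),(272.7,299.7),(343.8,104.7),(188.7,149.1))}[t]
    T,y=((498.7,-39.8,283.3),1.569) if t=="c" else((448.5,-129.7,343.3),-.002)
    for i in(0,3):
        rs=[ray(k,p) for k,p in zip((w,s,c),P[i:i+3]) if p is not None]
        x,e=tri(rs);print(t,"cup" if i==0 else "handle",x.round(1),np.round(e,1),"tool-rel",(R.from_euler("z",-y).apply(x-T)).round(1))
```

```text
c cup [498.9 -85.8 212.8] [2.6 4.9 5.2] tool-rel [-46.   -0.3 -70.5]
c handle [499.4 -38.5 306.8] [1.5 2.6 3.5] tool-rel [ 1.3 -0.7 23.5]
d cup [ 406.9 -130.9  276.3] [3.7 3.7] tool-rel [-41.6  -1.3 -67. ]
d handle [ 449.4 -131.1  363.4] [3.8 4.  2.3] tool-rel [ 0.9 -1.4 20.1]
```

>>> {"name": "step_arm", "arguments": {"moves": [[[0,0,-1],[0.95,0,0.3],-1],[[0,0,-1],[0.95,0,0.3],-1],[[0,0,-1],[0.95,0,0.3],-1],[[0,0,-1],[0.95,0,0.3],-1],[[0,0,-1],[0.95,0,0.3],-1],[[0,0,-1],[0.95,0,0.3],-1],[[0,0,-1],[0.95,0,0.3],-1]]}}

```text
clock: 12.4
eef_pos: [638.7, -129.9, 282.4]
tcp_rot: [-3.14, 0.001, 0.784]
contact_force: [-0.1, -0.7, -1.5]
opening: 0.391
grasp_force: 51.0
```

>>> {"name": "step_arm", "arguments": {"moves": [[[0,0,-0.016],[0.153,0.103,0.2],-1],[[0,0,-0.016],[0.153,0.103,0.6],-1],[[0,0,-0.016],[0.153,0.103,0.9],-1],[[0,0,-0.016],[0.153,0.103,1.0],-1],[[0,0,-0.016],[0.153,0.103,1.0],-1],[[0,0,-0.016],[0.153,0.103,1.0],-1]]}}

```text
clock: 13.0
eef_pos: [673.4, -122.8, 81.7]
tcp_rot: [-3.138, 0.002, 0.795]
contact_force: [-0.6, 0.1, -0.9]
opening: 0.389
grasp_force: 51.0
```

```bash
python3 look.py e wrist,side,scene catch_cup,cup_handle,drop
python3 - <<'E'
from h import *
im=cv2.imread("pics/side_e.png");a=cv2.resize(im[60:210,200:380],None,fx=3.2,fy=3.2,interpolation=cv2.INTER_CUBIC);cv2.imwrite("pics/crop_e.png",a)
E
```

```text
wrist catch_cup [([272.6, 274.5], 0.82)]
wrist cup_handle [([272.8, 298.2], 0.63)]
wrist drop []
side catch_cup [([269.9, 184.2], 0.83), ([265.7, 295.2], 0.72)]
side cup_handle [([337.4, 376.9], 0.88), ([257.7, 165.1], 0.77)]
side drop [([291.9, 179.1], 0.64), ([210.4, 297.8], 0.59)]
scene catch_cup [([292.5, 148.9], 0.84), ([245.3, 275.4], 0.67)]
scene cup_handle [([285.7, 128.5], 0.78), ([261.1, 251.5], 0.74)]
scene drop []
13.6 [ 674.8 -123.    83.7] [ 3.141 -0.     0.796]
```

View pics/crop_e.png

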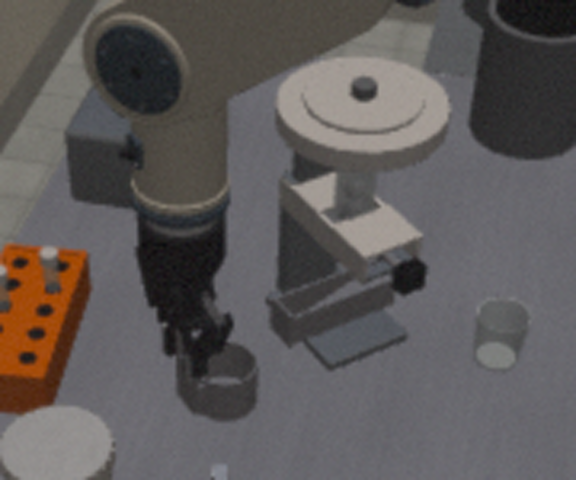

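The crop shows the cup upright in the gripper at (225,385). The chute end is at about (270-300, 295-340) and the knob is at (410,272).

Run:
```python
from fit import *
s=D["side_e_cal"]
cr=lambda l:((proj(s,pt(p,l))-[200,60])*3.2).round().tolist()
for l in((-39,108,108),(-5,108,108),(-39,108,67),(-5,108,67),(-77,0,140),(-49,34,157),(-49,-34,157),(20,0,296)):print(l,cr(l))
x,e=tri([ray(D["side_e_cal"],(269.9,184.2)),ray(D["scene_e_cal"],(245.3,275.4)),ray(D["wrist_e_cal"],(272.6,274.5))]);print(x,e)
C,S=np.cos(p[2]),np.sin(p[2]);d=x[:2]-p[:2];print("cup in disp",C*d[0]+S*d[1],-S*d[0]+C*d[1])
```

```text
(-39, 108, 108) [292.0, 319.0]
(-5, 108, 108) [272.0, 299.0]
(-39, 108, 67) [290.0, 350.0]
(-5, 108, 67) [271.0, 331.0]
(-77, 0, 140) [410.0, 276.0]
(-49, 34, 157) [365.0, 258.0]
(-49, -34, 157) [422.0, 235.0]
(20, 0, 296) [364.0, 82.0]
[ 645.91715537 -159.96321716   10.01576301] [4.087620561346974, 4.947524418120789, 6.714528060365107]
cup in disp -16.703146874520215 169.84823646022033
```

>>> {"name": "step_arm", "arguments": {"moves": [[[0,0,0],[0,0,0.045],-1],[[0,0,0],[0,0,0.045],-1],[[0,0,0],[0,0,0.045],-1]]}}

```text
clock: 13.9
eef_pos: [674.3, -122.9, 73.5]
tcp_rot: [-3.14, 0.001, 0.796]
contact_force: [-0.5, 0.8, -2.0]
opening: 0.387
grasp_force: 51.0
```

>>> {"name": "step_arm", "arguments": {"moves": [[[0,0,0],[-0.06,0,0],-1],[[0,0,0],[-0.14,0,0],-1],[[0,0,0],[-0.22,0,0],-1],[[0,0,0],[-0.3,0,0],-1],[[0,0,0],[-0.36,0,0],-1],[[0,0,0],[-0.395,0,0],-1],[[0,0,0],[-0.395,0,0],-1],[[0,0,0],[-0.395,0,0],-1]]}}

```text
clock: 14.7
eef_pos: [619.8, -179.5, 74.4]
tcp_rot: [3.141, -0.0, 0.796]
contact_force: [-0.8, 0.1, -1.5]
opening: 0.385
grasp_force: 51.1
```

>>> {"name": "step_arm", "arguments": {"moves": [[[0,0,0],[0,0,0.015],-1],[[0,0,0],[0,0,0.02],-1],[[0,0,0],[0,0,0.025],-1]]}}

```text
clock: 15.0
eef_pos: [619.6, -179.0, 69.0]
tcp_rot: [-3.141, 0.0, 0.797]
contact_force: [-0.2, 0.0, -2.2]
opening: 0.39
grasp_force: 51.1
```

Still hanging; I'll lower it in 1 mm rows.

>>> {"name": "step_arm", "arguments": {"moves": [[[0,0,0],[0,0,0.005],-1],[[0,0,0],[0,0,0.01],-1]]}}

```text
clock: 15.2
eef_pos: [620.1, -178.9, 68.5]
tcp_rot: [3.141, -0.001, 0.796]
contact_force: [-3.7, 5.4, 18.3]
opening: 0.391
grasp_force: 53.0
```

```bash
python3 look.py f side,scene catch_cup,cup_handle,drop
python3 - <<'E'
from h import *
print(telemetry.sense()["contact_force"])
a,b=[cv2.imread(f"pics/{n}_f.png") for n in("side","scene")]
cv2.imwrite("pics/crop_f.png",np.hstack([cv2.resize(k,(400,400),interpolation=cv2.INTER_CUBIC) for k in(a[90:210,250:370],b[200:320,140:260])]))
E
```

```text
side catch_cup [([293.4, 178.5], 0.74), ([315.3, 400.9], 0.57)]
side cup_handle [([278.8, 162.4], 0.81), ([336.3, 377.7], 0.61), ([266.1, 293.4], 0.41)]
side drop [([290.1, 178.2], 0.77)]
scene catch_cup [([218.8, 278.9], 0.85), ([294.3, 149.2], 0.7), ([280.6, 179.0], 0.49)]
scene cup_handle [([232.1, 256.6], 0.8), ([285.6, 130.0], 0.6)]
scene drop []
15.6 [ 619.9 -179.    68.6] [ 3.141e+00 -1.000e-03  7.960e-01]
[-1.90248554  2.38276005 10.36690615]
```

View pics/crop_f.png

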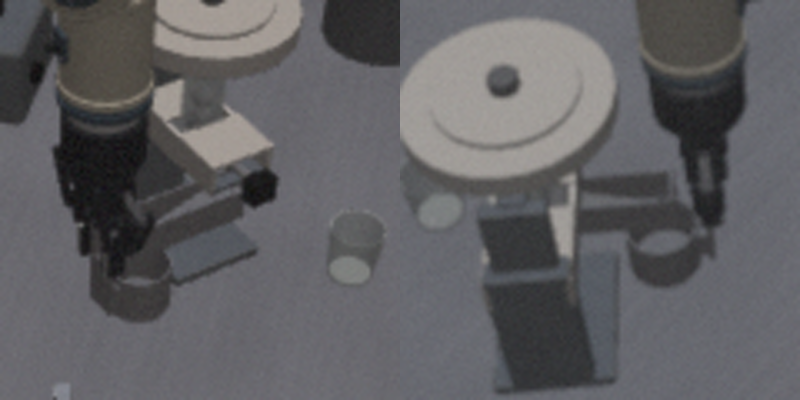

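Both views show the cup standing level with its rim at the chute end: side crop (135,280), scene crop (667,245). I'll check the offset numerically.

Run:
```python
from fit import *
D=json.load(open("rays.json"))
s,c=D["side_f_cal"],D["scene_f_cal"]
cs=lambda q:((q-[250,90])/.3).round(); cc=lambda q:((q-[140,200])/.3+[400,0]).round()
drop=pt(p,(-22,94,0))
cup=np.array([619.9-43*.70,-179-43*.714,0])
for n,b in(("drop",drop),("cupkin",cup)):
    for z in(0,50): q=b+[0,0,z];print(n,z,q.round(1),"side",proj(s,q).round(1),cs(proj(s,q)),"scene",proj(c,q).round(1),cc(proj(c,q)))
for l in((-39,108,108),(-5,108,108),(-39,108,67)):print(l,cs(proj(s,pt(p,l))),cc(proj(c,pt(p,l))))
print(tri([ray(s,(293.4,178.5)),ray(c,(218.8,278.9))]))
```

```text
drop 0 [ 589.1 -210.5    0. ] side [290.6 180.1] [135. 300.] scene [219.6 277.1] [665. 257.]
drop 50 [ 589.1 -210.5   50. ] side [291.2 168.8] [137. 263.] scene [218.  266.7] [660. 222.]
cupkin 0 [ 589.8 -209.7    0. ] side [290.3 180.2] [134. 301.] scene [219.9 277. ] [666. 257.]
cupkin 50 [ 589.8 -209.7   50. ] side [290.9 169. ] [136. 263.] scene [218.4 266.7] [661. 222.]
(-39, 108, 108) [137. 232.] [670. 163.]
(-5, 108, 108) [117. 211.] [671. 194.]
(-39, 108, 67) [136. 265.] [674. 193.]
(array([ 585.98893775, -217.76637889,   -1.16625113]), [5.119636002619815, 5.119636002619706])
```

>>> {"name": "step_arm", "arguments": {"moves": [[[0,0,0],[0,0,-0.005],0.1],[[0,0,0],[0,0,-0.005],0.4],[[0,0,0],[0,0,-0.005],0.4],[[0,0,0],[0,0,-0.005],0.4],[[0,0,0],[0.1,0,-0.005],0.4],[[0,0,0],[0.3,0,-0.005],0.4],[[0,0,0],[0.5,0,-0.1],0.4],[[0,0,0],[0.5,0,-0.1],0.4]]}}

```text
clock: 16.4
eef_pos: [694.9, -104.1, 89.8]
tcp_rot: [3.137, -0.005, 0.799]
contact_force: [0.7, -0.0, 0.0]
opening: 0.698
grasp_force: 0.0
```

>>> {"name": "step_arm", "arguments": {"moves": [[[0,0,0],[0,0,-0.25],1],[[0,0,0],[0,0,-0.5],1],[[0,0,0],[0,0,-0.75],1],[[0,0,0],[0,0,-1],1],[[0,0,0],[0,0,-1],1],[[0,0,0],[0,0,-1],1]]}}

```text
clock: 17.0
eef_pos: [690.2, -107.7, 288.7]
tcp_rot: [3.139, -0.002, 0.797]
contact_force: [-1.2, 0.7, -0.1]
opening: 0.998
grasp_force: 0.0
```

```bash
python3 look.py g side,scene catch_cup,cup_handle,drop,knob
python3 - <<'E'
from fit import *
D=json.load(open("rays.json"))
s,c=D["side_g_cal"],D["scene_g_cal"]
a,b=[cv2.imread(f"pics/{n}_g.png") for n in("side","scene")]
a=cv2.resize(a[130:200,265:345],None,fx=5,fy=5,interpolation=cv2.INTER_CUBIC);b=cv2.resize(b[235:305,175:255],None,fx=5,fy=5,interpolation=cv2.INTER_CUBIC)
def ring(im,k,o,r,z,col,ctr):
    P=np.array([(proj(k,ctr+[r*np.cos(t),r*np.sin(t),z])-o)*5 for t in np.linspace(0,6.283,40)]);cv2.polylines(im,[P.astype(int)],True,col,1)
drop=pt(p,(-22,94,0))
for im,k,o in((a,s,[265,130]),(b,c,[175,235])):
    ring(im,k,np.array(o),32,50,(0,255,0),drop);ring(im,k,np.array(o),32,0,(0,255,255),drop)
    P=np.array([(proj(k,pt(p,l))-o)*5 for l in((-39,34,108),(-39,108,108),(-39,108,67),(-5,108,67),(-5,108,108),(-5,34,108))]);cv2.polylines(im,[P.astype(int)],False,(0,0,255),1)
cv2.imwrite("pics/crop_g.png",np.hstack([a,b]))
for z in(0,):print(tri([ray(s,D["side_g_catch_cup"][0][0]),ray(c,D["scene_g_catch_cup"][0][0])]))
E
```

```text
side catch_cup [([292.9, 180.1], 0.88), ([316.7, 404.6], 0.81)]
side cup_handle [([276.0, 160.0], 0.82), ([339.2, 382.1], 0.57)]
side drop [([291.4, 181.2], 0.77)]
side knob [([330.9, 147.3], 0.6)]
scene catch_cup [([221.5, 278.2], 0.84), ([335.5, 205.4], 0.75), ([293.7, 147.9], 0.63)]
scene cup_handle [([284.7, 131.6], 0.63), ([231.2, 256.4], 0.6), ([299.5, 194.6], 0.29)]
scene drop [([306.1, 200.6], 0.61), ([298.3, 193.8], 0.28)]
scene knob []
17.5 [ 689.3 -108.   286.7] [-3.141  0.     0.796]
(array([ 587.76609634, -210.54386718,   -2.97168774]), [6.862285069448179, 6.862285069448314])
```

View pics/crop_g.png

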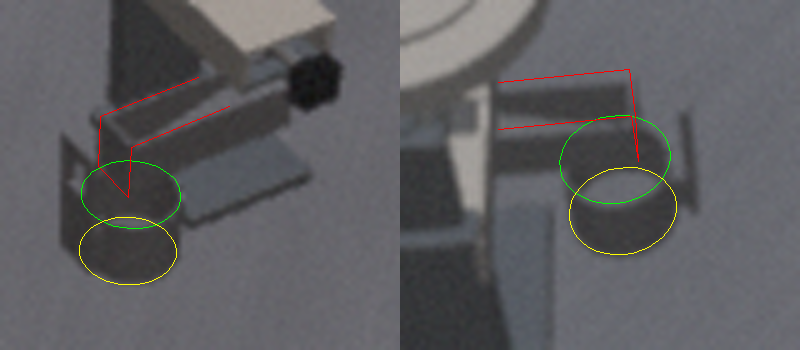

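Run:
```python
from fit import *
D=json.load(open("rays.json"))
W=D["wrist_d_cal"];S=D["side_g_cal"];Cc=D["scene_g_cal"]
C_,S_=np.cos(p[2]),np.sin(p[2])
def loc(x):d=x[:2]-p[:2];return np.round([C_*d[0]+S_*d[1],-S_*d[0]+C_*d[1],x[2]],1)
A=[ray(W,q(104,104)),ray(S,(291.2,159.2)),ray(Cc,(220.6,252))]
B=[ray(W,q(188,17)),ray(S,(283.4,153.4)),ray(Cc,(221,262))]
for n,r_ in(("-39 corner",A),("-5 corner",B)):
    for k in((0,1),(0,1,2)):
        x,e=tri([r_[i] for i in k]);print(n,k,loc(x),np.round(e,1))
```

```text
-39 corner (0, 1) [-42.7 109.1 112.2] [1.4 1.4]
-39 corner (0, 1, 2) [-36.9 106.5 102. ] [4.9 3.9 3.1]
-5 corner (0, 1) [ -1.1 108.8 104.4] [2.7 2.7]
-5 corner (0, 1, 2) [  1.3 107.2 100.6] [3.2 3.1 1.4]
```

The overlay agrees with both views and the cup stands on the drop point within a few mm. I'll go to the knob next.

>>> {"name": "step_arm", "arguments": {"moves": [[[0,0,-1],[-0.7,-0.71,-0.1],0.3],[[0,0,-1],[-0.7,-0.71,-0.1],0.3],[[0,0,-1],[-0.7,-0.71,-0.1],0.3],[[0,0,-1],[-0.7,-0.71,-0.1],0.3],[[0,0,-1],[-0.7,-0.71,-0.1],0.3],[[0,0,-1],[-0.7,-0.71,-0.1],0.3],[[0,0,-1],[-0.7,-0.71,-0.1],0.3]]}}

```text
clock: 18.2
eef_pos: [489.8, -108.8, 307.7]
tcp_rot: [3.141, 0.0, 1.582]
contact_force: [1.2, 0.4, 0.1]
opening: 0.652
grasp_force: 0.0
```

```bash
cat > plan.py <<'E'
from fit import *
import sys
u=np.array([np.cos(p[2]),np.sin(p[2]),0]);v=np.array([-u[1],u[0],0]);zz=np.array([0,0,1.])
def go(back=0,knob=None,lean=25,quiet=False):
    L=np.radians(lean);tz=np.sin(L)*u-np.cos(L)*zz;tx=-(np.cos(L)*u+np.sin(L)*zz)
    Rt=np.column_stack([tx,np.cross(tz,tx),tz]);k=pt(p,(-77,0,140)) if knob is None else np.array(knob)
    T=k+(21-back)*tz
    s=telemetry.sense();Rc=R.from_euler("xyz",s["tcp_rot"]).as_matrix()
    print("tool",np.round(s["eef_pos"],1),"target",T.round(1),"turn",np.round(R.from_matrix(Rc.T@Rt).as_rotvec()/np.radians(45),3),"shift",np.round(Rc.T@(T-s["eef_pos"])/200,3))
if __name__=="__main__":go(*[float(a) for a in sys.argv[1:]])
E
python3 plan.py 110
```

```text
tool [ 489.8 -108.8  307.7] target [ 457.2 -213.   220.7] turn [-0.217 -0.526 -0.985] shift [-0.519 -0.169  0.435]
```

>>> {"name": "step_arm", "arguments": {"moves": [[[-0.217,-0.526,-0.985],[-0.1,-0.169,0.1],0.3],[[-0.217,-0.526,-0.985],[-0.1,-0.169,0.1],0.3],[[-0.217,-0.526,-0.985],[-0.1,-0.169,0.1],0.3],[[-0.217,-0.526,-0.985],[-0.2,-0.169,0.2],0.3],[[-0.217,-0.526,-0.985],[-0.4,-0.169,0.3],0.3],[[-0.217,-0.526,-0.985],[-0.519,-0.169,0.435],0.3],[[-0.217,-0.526,-0.985],[-0.519,-0.169,0.435],0.3],[[-0.217,-0.526,-0.985],[-0.519,-0.169,0.435],0.3]]}}

```text
clock: 19.0
eef_pos: [456.9, -213.0, 220.1]
tcp_rot: [-3.141, 0.433, 2.363]
contact_force: [-0.1, -0.4, -0.0]
opening: 0.646
grasp_force: 0.0
```

```bash
python3 look.py h wrist,side knob,dispenser
python3 - <<'E'
from fit import *
D=json.load(open("rays.json"));W=D["wrist_h_cal"]
print(proj(W,pt(p,(-77,0,140))),proj(W,pt(p,(-86,0,140))))
E
python3 plan.py 110
```

```text
wrist knob [([275.0, 214.5], 0.93)]
wrist dispenser [([273.4, 174.2], 0.74)]
side knob [([268.9, 294.1], 0.72), ([329.3, 146.0], 0.48)]
side dispenser [([305.9, 167.2], 0.74)]
19.3 [ 458.4 -212.6  221.3] [3.141 0.437 2.368]
[273.42145778 209.66932502] [273.39304414 200.80944923]
tool [ 458.4 -212.6  221.3] target [ 457.2 -213.   220.7] turn [0.    0.001 0.   ] shift [ 0.004 -0.006  0.002]
```

View pics/wrist_h.png

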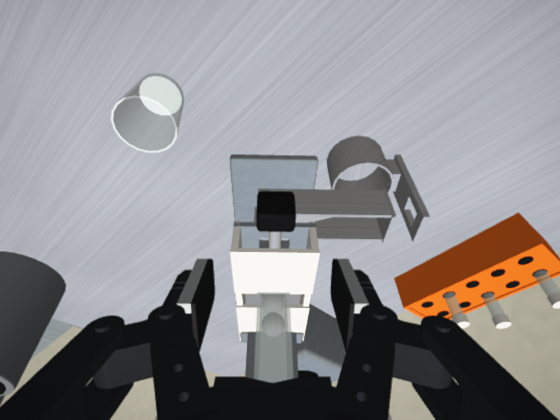

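The knob is at (276,211), squarely ahead and centred between the pads to about 3 px. The cup's rim is at (360,165), beside the chute end.

>>> {"name": "step_arm", "arguments": {"moves": [[[0,0,0],[0,0.01,0.2],0.3],[[0,0,0],[0,0.01,0.4],0.3],[[0,0,0],[0,0.01,0.5],0.3],[[0,0,0],[0,0.01,0.55],0.3],[[0,0,0],[0,0.01,0.55],0.3],[[0,0,0],[0,0.01,0.55],0.3]]}}

```text
clock: 19.9
eef_pos: [492.3, -243.9, 121.4]
tcp_rot: [-3.141, 0.436, 2.368]
contact_force: [-0.1, -0.7, 0.3]
opening: 0.652
grasp_force: 0.0
```

```bash
python3 look.py i wrist knob; python3 plan.py 0
python3 - <<'E'
from fit import *
D=json.load(open("rays.json"));W=D["wrist_h_cal"]
for l in((-39,108,108),(-5,108,108),(-39,108,67),(-5,108,67)):print(l,proj(W,pt(p,l)).round())
for dx,dy in((0,0),(32,0),(-32,0),(0,32),(0,-32)):print("rim",dx,dy,proj(W,pt(p,(-22+dx,94+dy,50))).round())
print("knob here",proj(D["wrist_i_cal"],pt(p,(-77,0,140))))
print(telemetry.sense()["contact_force"])
E
```

```text
wrist knob [([273.0, 299.4], 0.81)]
20.0 [ 492.4 -243.9  121.9] [-3.142  0.437  2.368]
tool [ 492.4 -243.9  121.9] target [ 490.4 -245.5  121. ] turn [0.    0.001 0.   ] shift [ 0.004 -0.013  0.004]
(-39, 108, 108) [395. 214.]
(-5, 108, 108) [386. 239.]
(-39, 108, 67) [384. 184.]
(-5, 108, 67) [376. 209.]
rim 0 0 [363. 186.]
rim 32 0 [358. 208.]
rim -32 0 [369. 162.]
rim 0 32 [393. 186.]
rim 0 -32 [332. 187.]
knob here [267.95609491 293.59392249]
[ 1.12325952  0.22714482 -0.03669014]
```

View pics/wrist_i.png

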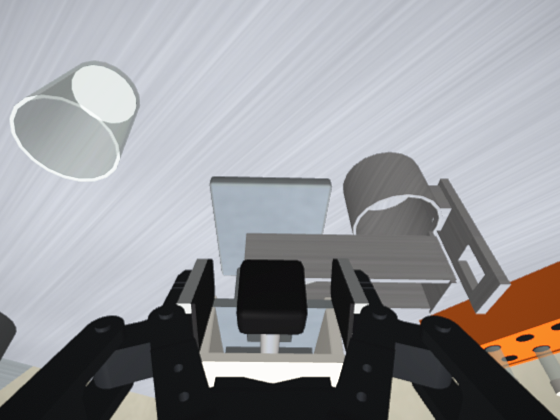

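The chute corners are where the model puts them, (397,213) and (385,240). The cup's rim lies under the chute end, and the knob sits centred between the pads at (272,297). I'll grip it.

>>> {"name": "step_arm", "arguments": {"moves": [[[0,0,0],[0,0,0],-0.1],[[0,0,0],[0,0,0],-0.3],[[0,0,0],[0,0,0],-1],[[0,0,0],[0,0,0],-1],[[0,0,0],[0,0,0],-1],[[0,0,0],[0,0,0],-1],[[0,0,0],[0,0,0],-1]], "squeeze": 60}}

```text
clock: 20.7
eef_pos: [492.1, -244.3, 121.3]
tcp_rot: [-3.141, 0.437, 2.368]
contact_force: [-3.1, -0.2, 7.0]
opening: 0.32
grasp_force: 58.8
```

```bash
cat > st.py <<'E'
from plan import *
s=telemetry.sense();f=np.array(s["contact_force"]);k=np.array(s["eef_pos"])
Rc=R.from_euler("xyz",s["tcp_rot"]).as_matrix()
print(s["clock"],"F u,v,z",np.round([f@u,f@v,f[2]],1),"pos u,v,z",np.round([k@u,k@v,k[2]],2),"-u in tool",np.round(Rc.T@(-u),3),s["opening"],s["grasp_force"])
E
python3 st.py
```

```text
20.7 F u,v,z [-2.1 -2.3  7. ] pos u,v,z [522.65 169.23 121.3 ] -u in tool [ 0.906 -0.    -0.423] 0.3196389510978576 58.814372420310974
```

>>> {"name": "step_arm", "arguments": {"moves": [[[0,0,0],[0.0113,0,-0.0053],-1],[[0,0,0],[0.0227,0,-0.0106],-1],[[0,0,0],[0.0453,0,-0.0212],-1],[[0,0,0],[0.068,0,-0.0317],-1],[[0,0,0],[0.0906,0,-0.0423],-1],[[0,0,0],[0.0906,0,-0.0423],-1]]}}

```text
clock: 21.3
eef_pos: [478.6, -230.4, 121.6]
tcp_rot: [3.141, 0.438, 2.368]
contact_force: [2.4, -6.0, 1.3]
opening: 0.319
grasp_force: 59.2
```

```bash
python3 st.py
```

```text
21.3 F u,v,z [ 5.9 -2.6  1.3] pos u,v,z [503.33 169.76 121.59] -u in tool [ 0.906  0.001 -0.424] 0.3194449391845006 59.24853980541229
```

>>> {"name": "step_arm", "arguments": {"moves": [[[0,0,0],[0.0227,0,-0.0106],-1],[[0,0,0],[0.0453,0,-0.0212],-1],[[0,0,0],[0.068,0,-0.0317],-1],[[0,0,0],[0.0815,0,-0.0381],-1],[[0,0,0],[0.0906,0,-0.0423],-1],[[0,0,0],[0.0906,0,-0.0423],-1]]}}

```text
clock: 21.9
eef_pos: [465.1, -216.5, 121.7]
tcp_rot: [3.141, 0.439, 2.368]
contact_force: [6.6, -7.4, -2.3]
opening: 0.317
grasp_force: 59.3
```

```bash
python3 st.py
```

```text
21.9 F u,v,z [ 9.9 -0.7 -2.3] pos u,v,z [483.93 170.19 121.75] -u in tool [ 0.905  0.001 -0.425] 0.3166763320848485 59.344221353530884
```

>>> {"name": "step_arm", "arguments": {"moves": [[[0,0,0],[0.0045,0,-0.0021],-1],[[0,0,0],[0.009,0,-0.0042],-1],[[0,0,0],[0.009,0,-0.0042],-1]]}}

```text
clock: 22.2
eef_pos: [463.8, -215.3, 121.8]
tcp_rot: [3.14, 0.439, 2.368]
contact_force: [6.5, -8.0, -3.4]
opening: 0.318
grasp_force: 59.3
```

```bash
python3 st.py
```

```text
22.2 F u,v,z [10.3 -1.2 -3.4] pos u,v,z [482.2  170.22 121.8 ] -u in tool [ 0.905  0.001 -0.425] 0.3179295418359945 59.314974546432495
```

>>> {"name": "step_arm", "arguments": {"moves": [[[0,0,0],[0.0045,0,-0.0021],-1],[[0,0,0],[0.0045,0,-0.0021],-1]]}}

```text
clock: 22.4
eef_pos: [463.1, -214.6, 121.8]
tcp_rot: [3.14, 0.439, 2.368]
contact_force: [5.9, -7.7, -2.7]
opening: 0.319
grasp_force: 59.3
```

```bash
python3 st.py
```

```text
22.4 F u,v,z [ 9.6 -1.4 -2.7] pos u,v,z [481.22 170.24 121.77] -u in tool [ 0.905  0.001 -0.425] 0.3194770227983069 59.34586465358734
```

>>> {"name": "step_arm", "arguments": {"moves": [[[0,0,0],[0.0045,0,-0.0021],-1],[[0,0,0],[0.0045,0,-0.0021],-1]]}}

```text
clock: 22.6
eef_pos: [462.4, -213.9, 121.8]
tcp_rot: [3.14, 0.439, 2.368]
contact_force: [7.4, -7.9, -3.0]
opening: 0.32
grasp_force: 59.4
```

```bash
python3 st.py
```

```text
22.6 F u,v,z [10.8 -0.5 -3. ] pos u,v,z [480.23 170.24 121.78] -u in tool [ 0.905  0.001 -0.425] 0.31962193675360445 59.35747683048248
```

>>> {"name": "step_arm", "arguments": {"moves": [[[0,0,0],[0.0045,0,-0.0021],-1],[[0,0,0],[0.0045,0,-0.0021],-1]]}}

```text
clock: 22.8
eef_pos: [461.8, -213.2, 121.8]
tcp_rot: [3.14, 0.439, 2.368]
contact_force: [7.1, -7.7, -3.3]
opening: 0.316
grasp_force: 59.4
```

```bash
python3 st.py
```

```text
22.8 F u,v,z [10.5 -0.5 -3.3] pos u,v,z [479.26 170.28 121.8 ] -u in tool [ 0.905  0.001 -0.425] 0.31594765440006345 59.36845421791077
```

>>> {"name": "step_arm", "arguments": {"moves": [[[0,0,0],[0.0045,0,-0.0021],-1],[[0,0,0],[0.0045,0,-0.0021],-1]]}}

```text
clock: 23.0
eef_pos: [461.3, -212.6, 121.9]
tcp_rot: [3.14, 0.439, 2.368]
contact_force: [8.9, -9.6, -5.2]
opening: 0.32
grasp_force: 59.5
```

```bash
python3 st.py
```

```text
23.0 F u,v,z [13.1 -0.6 -5.2] pos u,v,z [478.51 170.33 121.89] -u in tool [ 0.905  0.001 -0.425] 0.31981052879219796 59.47531700134277
```

>>> {"name": "step_arm", "arguments": {"moves": [[[0,0,0],[0.003,0,-0.0014],-1],[[0,0,0],[0.003,0,-0.0014],-1]]}}

```text
clock: 23.2
eef_pos: [461.0, -212.3, 121.9]
tcp_rot: [3.14, 0.439, 2.368]
contact_force: [10.0, -11.6, -6.8]
opening: 0.317
grasp_force: 59.6
```

```bash
python3 st.py
```

```text
23.2 F u,v,z [15.2 -1.3 -6.8] pos u,v,z [478.13 170.36 121.94] -u in tool [ 0.905  0.001 -0.425] 0.31701667728109556 59.644267559051514
```

The force is now rising at the stop. I've already viewed 12 pictures, which is over the limit of 10, so from here on I'll check numerically only.

>>> {"name": "step_arm", "arguments": {"moves": [[[0,0,0],[0,0,0],-1],[[0,0,0],[0,0,0],-1],[[0,0,0],[0,0,0],-1],[[0,0,0],[0,0,0],-1],[[0,0,0],[0,0,0],-1],[[0,0,0],[0,0,0],-1],[[0,0,0],[0,0,0],-1],[[0,0,0],[0,0,0],-1]]}}

```text
clock: 24.0
eef_pos: [461.0, -212.4, 121.9]
tcp_rot: [3.14, 0.439, 2.368]
contact_force: [9.8, -11.7, -5.3]
opening: 0.317
grasp_force: 59.7
```

```bash
python3 st.py; python3 look.py j wrist,side,scene ball0_center,catch_cup,drop
python3 - <<'E'
from fit import *
D=json.load(open("rays.json"))
for n in("wrist","side","scene"):
    print(n,"ball in cup would be",proj(D[n+"_j_cal"],pt(p,(-22,94,12))).round(),"ball1",proj(D[n+"_j_cal"],pt(p,(0,0,150))).round())
E
```

```text
24.0 F u,v,z [15.2 -1.5 -5.3] pos u,v,z [478.17 170.35 121.95] -u in tool [ 0.905  0.001 -0.425] 0.31749608564279275 59.66358304023743
wrist ball0_center []
wrist catch_cup [([371.2, 218.2], 0.96)]
wrist drop []
side ball0_center []
side catch_cup [([317.6, 403.7], 0.64), ([292.1, 181.8], 0.62)]
side drop [([290.7, 181.3], 0.76), ([291.4, 180.9], 0.32)]
scene ball0_center [([217.0, 278.7], 0.61), ([309.2, 251.1], 0.24)]
scene catch_cup [([220.5, 278.1], 0.75), ([292.2, 148.4], 0.69)]
scene drop []
24.6 [ 461.1 -212.4  122. ] [3.14  0.439 2.368]
wrist ball in cup would be [372. 226.] ball1 [268. 404.]
side ball in cup would be [291. 177.] ball1 [314. 130.]
scene ball in cup would be [219. 275.] ball1 [180. 254.]
```

The scene camera finds ball0 at (217,279), where a ball inside the cup should appear, and the force shows the stop was reached. I'll ease the knob back.

>>> {"name": "step_arm", "arguments": {"moves": [[[0,0,0],[-0.0136,0,0.0063],-1],[[0,0,0],[-0.0272,0,0.0127],-1],[[0,0,0],[-0.0408,0,0.019],-1],[[0,0,0],[-0.0544,0,0.0254],-1],[[0,0,0],[-0.068,0,0.0317],-1],[[0,0,0],[-0.0815,0,0.0381],-1],[[0,0,0],[-0.0951,0,0.0444],-1],[[0,0,0],[-0.1087,0,0.0508],-1]]}}

```text
clock: 25.4
eef_pos: [477.1, -228.8, 121.6]
tcp_rot: [3.141, 0.438, 2.368]
contact_force: [3.1, -5.8, 1.0]
opening: 0.323
grasp_force: 61.0
```

>>> {"name": "step_arm", "arguments": {"moves": [[[0,0,0],[-0.0136,0,0.0063],-1],[[0,0,0],[-0.0272,0,0.0127],-1],[[0,0,0],[-0.0408,0,0.019],-1],[[0,0,0],[-0.0544,0,0.0254],-1],[[0,0,0],[-0.068,0,0.0317],-1],[[0,0,0],[-0.0725,0,0.0338],-1],[[0,0,0],[-0.077,0,0.0359],-1],[[0,0,0],[-0.077,0,0.0359],-1]]}}

```text
clock: 26.2
eef_pos: [488.9, -240.8, 121.5]
tcp_rot: [-3.141, 0.438, 2.368]
contact_force: [1.1, -5.6, 1.8]
opening: 0.317
grasp_force: 61.3
```

```bash
python3 st.py
```

```text
26.2 F u,v,z [ 4.7 -3.3  1.8] pos u,v,z [517.96 169.46 121.55] -u in tool [ 0.906 -0.    -0.424] 0.31676302454998895 61.30249321460724
```

>>> {"name": "step_arm", "arguments": {"moves": [[[0,0,0],[-0.0045,0,0.0021],-1],[[0,0,0],[-0.009,0,0.0042],-1],[[0,0,0],[-0.0136,0,0.0063],-1],[[0,0,0],[-0.0181,0,0.0085],-1],[[0,0,0],[-0.0213,0,0.0099],-1],[[0,0,0],[-0.0213,0,0.0099],-1],[[0,0,0],[-0.0213,0,0.0099],-1]]}}

```text
clock: 26.9
eef_pos: [491.8, -243.8, 121.3]
tcp_rot: [-3.141, 0.437, 2.368]
contact_force: [-2.0, -4.2, 6.2]
opening: 0.321
grasp_force: 62.0
```

```bash
python3 st.py
```

```text
26.9 F u,v,z [ 1.5 -4.3  6.2] pos u,v,z [522.08 169.35 121.3 ] -u in tool [ 0.906  0.    -0.423] 0.3213688833733179 61.97704195976257
```

>>> {"name": "step_arm", "arguments": {"moves": [[[0,0,0],[-0.0045,0,0.0021],-1],[[0,0,0],[-0.0068,0,0.0032],-1],[[0,0,0],[-0.0068,0,0.0032],-1]]}}

```text
clock: 27.2
eef_pos: [492.3, -244.4, 121.1]
tcp_rot: [-3.141, 0.436, 2.368]
contact_force: [-4.3, 0.4, 11.3]
opening: 0.317
grasp_force: 62.7
```

```bash
python3 st.py
```

```text
27.2 F u,v,z [-3.3 -2.7 11.3] pos u,v,z [522.92 169.26 121.11] -u in tool [ 0.906 -0.    -0.422] 0.31748401294538864 62.71156311035156
```

The knob is home, with the gripper now pushing lightly inward. I'll release slowly and retreat.

>>> {"name": "step_arm", "arguments": {"moves": [[[0,0,0],[0,0,0],-0.2],[[0,0,0],[0,0,0],0],[[0,0,0],[0,0,0],0.3],[[0,0,0],[0,0,0],0.3],[[0,0,0],[0,0,0],0.3]]}}

```text
clock: 27.7
eef_pos: [492.2, -244.3, 120.4]
tcp_rot: [-3.141, 0.435, 2.368]
contact_force: [0.3, -0.2, 0.2]
opening: 0.65
grasp_force: 0.0
```

>>> {"name": "step_arm", "arguments": {"moves": [[[0,0,0],[0,0,-0.1],0.3],[[0,0,0],[0,0,-0.3],0.3],[[0,0,0],[0,0,-0.5],0.3],[[0,0,0],[0,0,-0.7],0.3],[[0,0,0],[0,0,-0.8],0.3],[[0,0,0],[0,0,-0.8],0.3],[[0,0,0],[0,0,-0.8],0.3]]}}

```text
clock: 28.4
eef_pos: [444.2, -197.1, 265.6]
tcp_rot: [-3.141, 0.436, 2.368]
contact_force: [-0.3, -0.9, -0.2]
opening: 0.646
grasp_force: 0.0
```

```bash
python3 look.py k wrist,side,scene ball0_center,catch_cup,knob; python3 st.py
python3 - <<'E'
from fit import *
D=json.load(open("rays.json"))
for n in("wrist","side","scene"):
    c=D[n+"_k_cal"];print(n,"ball",proj(c,pt(p,(-22,94,12))).round(),"cup",proj(c,pt(p,(-22,94,0))).round(),"knob home",proj(c,pt(p,(-77,0,140))).round(1),"knob+5",proj(c,pt(p,(-82,0,140))).round(1))
a=cv2.imread("pics/scene_g.png").astype(int);b=cv2.imread("pics/scene_k.png").astype(int)
d=cv2.GaussianBlur(np.abs(a-b).sum(2).astype(np.float32),(3,3),0)[255:295,195:245];i=np.unravel_index(d.argmax(),d.shape);print("scene change in cup",d.max(),i[1]+195,i[0]+255)
E
```

```text
wrist ball0_center [([346.1, 158.3], 0.69), ([275.0, 192.6], 0.55)]
wrist catch_cup [([344.1, 149.8], 0.8)]
wrist knob [([270.1, 193.2], 0.72)]
side ball0_center []
side catch_cup [([316.1, 402.1], 0.94), ([294.0, 177.1], 0.75), ([268.1, 294.9], 0.16)]
side knob [([330.0, 146.9], 0.52)]
scene ball0_center []
scene catch_cup [([295.2, 151.3], 0.73), ([219.4, 280.0], 0.65)]
scene knob []
29.0 [ 444.1 -197.1  265.4] [-3.141  0.435  2.368]
29.0 F u,v,z [ 0.1 -0.2  0.9] pos u,v,z [455.38 169.38 265.43] -u in tool [ 0.907  0.    -0.422] 0.6485179791430881 0.0
wrist ball [345. 155.] cup [343. 150.] knob home [270.2 189.3] knob+5 [270.2 185. ]
side ball [291. 177.] cup [291. 180.] knob home [328.1 146.3] knob+5 [329.1 147.2]
scene ball [219. 275.] cup [220. 277.] knob home [181.1 235.2] knob+5 [181.2 233.9]
scene change in cup 19.5 221 273
```

The wrist camera finds ball0 at (346,158) in the cup, where (345,155) was predicted. The knob is back at its home position and nothing touches the robot.

```bash
python3 -c "
from rig import r
print(r.sign_off())"
```

```text
the job is handed in; nothing more can be done
None
```

I handed the job in at about 29 s: the cameras place one ball in the cup under the chute and the knob back home, but `sign_off` gave no verdict, and I viewed 12 pictures against the limit of 10.

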